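# Close the cable opening of a rack shelf

### The arm

A 6-joint arm with a two-finger parallel gripper is mounted at the origin on the work surface. World frame = base frame: x ahead of the robot, y to its left, z up, the work surface at z = 0. Lengths are in m, angles in rad, forces in N, time in s.
With the tool pointing down it reaches from about 0.275 to 0.825 m from the base axis. Payload 4.9 kg.
Tool frame: the origin (TCP) lies at the centre of the arm's flange, where the gripper is bolted on; the fingertips stand 173 mm ahead of it and the grasp point (between the pads) lies 155 mm ahead of it; y points along the fingers, z is the direction in which the jaws open and shut, and the axes are right-handed (so a half turn about y gives the same grasp; the last joint's range is limited). The gripper opens to 85 mm and grips with 20 to 120 N. Pads are 22 mm wide; open, the fingers measure 114 mm over their backs; the gripper's body (76 mm by 85 mm) begins 54 mm behind the grasp point. The pads swing forward as they close: fully open they stand 13 mm farther back than shut.
Start: joints at [0.998, 0.326, -0.193, 1.052, 0, 1.437], TCP at [0.234, 0.498, 0.405] pointing down, gripper open.
Joint ranges: [-2.65, 2.65], [-0.97, 1.79], [-1.3, 1.35], [-1.93, 2.1], [-1.47, 1.37], [-3.14, 3.14]. Speed limits (rad/s): [2.57, 2.57, 3.14, 3.14, 3.14, 3.14].

### API

Orientations are given as a unit quaternion [w, x, y, z].
In Python, from bench import arm, cams, workorder gives the robot as it stands.
- The arm moves only by the shell command python3 -m jog 'ROWS'. ROWS is JSON, a list of rows, each an object of numbers: "hand": the finger opening in cm, from 0 to 8.54; "dx", "dy", "dz": the shift along the tool's x, y, z in cm; "ax", "ay", "az": the turn, a rotation vector about the tool's x, y, z in rad. A call has 1 to 20 rows; each row is the pose to reach, as a shift and turn from the pose commanded when the call began, along the tool's axes at that moment; what a row does not reach only later rows make up. A row lasts 1/12 s, in which the tool goes at most 41.7 mm and 7.16 degrees, less where a joint would pass 70% of its speed; a pose out of reach is approached as far as the arm can. A call with a gripper value outside its range is refused whole. The fingers move at their own pace and stop on an object; the grip force is fixed at half the most. Time passes only in rows, so rows that repeat a pose let the fingers close. It gives the time, the measured TCP pose, the force and the opening at its end, in the units of the state.
- arm.read_state(): the state, without advancing time (a new reading comes with each control period).
- cams.capture(name): name is "side" or "top" or "wrist"; returns (picture, depth): 400x640x3 uint8, red, green, blue; 400x640 float32, m along the optical axis (not along the pixel's ray), 0 where there is no reading.
- cams.camera_info(name): a dict with "fx", "fy", "cx", "cy" (pixels), "rvec" (rotation vector, rad) and "tvec" (3), from world to camera coordinates, as OpenCV has them. Camera axes: x right, y down, z forward; pixel columns grow to the right and rows downward; lengths in m; the calibration is good to about 2 mm. The wrist camera is an equidistant fisheye: a pixel r from the principal point sees the ray r / f radians off the axis. A picture is of the moment at which its call begins: read the wrist's pose just before it. camera_info takes no time and is no camera call; for the wrist camera it gives the pose at the moment of the call.
- workorder.job_done(): hands the job in, once; it reports no verdict.
The state is a dict: "t": time; "q": joint angles; "qd": joint speeds; "effort": joint torques, N m; "ee_pos": TCP position; "eef_rot": TCP orientation; "contact_force": force on the tool from outside, world axes, zero at the start; "wrist_torque": the same for the moment, N m; "gripper_width": finger opening in m.
Only numpy, scipy, OpenCV 4.12 (cv2) and the standard library are available. Lean on these libraries where they do the work, as an engineer would, in place of code of your own. Each camera call takes 0.05 s, during which the arm holds its last target.

### The job

Push the large cover plate along the rack shelf and over the raised lip, without lifting it off the shelf, so that it drops into the cable opening and lies flat in it. Then turn the latch fully round to its stop so that it points over the plate, and leave the other things on the shelf and table where they are.

Things in the scene. Friction and masses are not known exactly. Their poses are not given: they have to be found in the camera images.
- shelf: white rack shelf board fixed flat on the table, x -250 to +180 mm, y -140 to +140 mm, top 16 mm above the table. Origin at table level. Its +x is the push direction, y runs along the lip. Flat landing up to x = 0. Two grey side fences, 6 mm thick, tops 26 mm above the table: inner faces at y = +-64 mm from x = -20 to 126, flaring out to y = +-122 mm at x = -215 to guide the plate in
- opening (a point): centre of the floor of the rectangular cable opening (shelf frame 70, 0, 4 mm), axes as the shelf's. The opening spans shelf x 20 to 120 mm, y -64 to +64 mm; floor 4 mm above the table. Beyond it a stop wall, 6 mm thick, top 26 mm above the table
- lip (a point): middle of the top of the raised lip that crosses the shelf along its y (shelf frame 17, 0, 20 mm): a ramp climbs from x = 0 (16 mm above the table) to x = 14 (20 mm), a flat crest runs to x = 20, then a sheer drop into the opening
- plate: loose vented aluminium plate, 90 (x) x 120 (y) x 12 mm, 0.2-0.42 kg, on the landing, its x roughly in the push direction; origin centre of underside. Too wide to grasp. Pushed from behind with fingertips 20-28 mm above the table it rides up the ramp, tips over, and drops in once its rear edge passes the crest (shelf x 20 mm). Seated: flush with the shelf top, play 5 mm in x, 4 mm in y each side
- latch (a joint): angle of the turn latch past the opening, rad: 0 = open, its arm along the shelf's +y; positive turns it anticlockwise seen from above; 1.57 = closed at its stop, arm pointing along the shelf's -x over the plate. Stays where it is left, turned by about 1 N at the post. The steel arm is a bar 14 mm wide, between 28 and 34 mm above the table
- pivot (a point): on the latch's vertical turning axis (shelf frame 144, 0, 28 mm)
- post (a point): centre of the top of the latch's upright round black finger post, 14 mm in diameter, from 34 to 70 mm above the table, 50 mm from the turning axis; free all round, may be gripped from above or pushed
- spare_plate: a smaller loose vented aluminium plate, 65 x 80 x 12 mm, lying on the table; not needed, leave it alone (origin centre of underside)
- screw_tub: small open grey plastic tub, 50 x 50 x 25 mm, standing on the shelf board's margin past the opening, right of the latch seen in the push direction; leave it alone (origin centre of underside)
- bracket: small L-shaped steel bracket, 70 x 30 x 28 mm, lying on the shelf board's margin left of the opening; leave it alone (origin underside)
- driver: screwdriver with black handle lying on the table; leave it alone
- tape: black ring-shaped roll, 90 mm across, 20 mm high, on the table; leave it alone
- oil_can: small white can, 50 mm across, 90 mm high, on the table; leave it alone
Things that resemble listed ones, but are neither listed nor needed, are in the scene too. Leave any purple look-alike of the plate alone.

How it is judged:
By the outcome, as a careful person would: the job done as asked, in the order asked, and still so for the second after the job is handed in, with the robot touching nothing.
It also fails if it takes over 48 s, if anything falls off the work surface, if the arm or the gripper's body presses on something with over 40 N, if the wrist force passes 120 N, or if a joint passes its speed limit or range.

## Working session

There is one attempt and no reset: what is moved stays moved. The work goes in short steps, Python scripts to look and compute and a shell command to move; the robot and the scene stay as the last step left them, time stands still between calls to the robot, and variables do not carry over. Pictures are saved under pics/ and viewed, and the job is handed in when it is done.

```bash
ls; mkdir -p pics
python3 - <<'E'
from bench import arm,cams
import cv2
print(arm.read_state())
for n in("top","side"):
    p,d=cams.capture(n); cv2.imwrite(f"pics/{n}0.png",p[:,:,::-1]); import numpy as np; np.save(f"pics/{n}0.npy",d); print(cams.camera_info(n))
E
```

```text
pics
{'t': 0.0, 'q': array([ 9.97810073e-01,  3.26916990e-01, -1.93581557e-01,  1.05201477e+00,
       -9.20217839e-07,  1.43661155e+00]), 'qd': array([-1.90157160e-03, -4.54306584e-04, -7.72412775e-05,  2.68565508e-03,
       -1.04306188e-03,  1.06691885e-03]), 'effort': array([-6.40476992e-04, -4.43400478e+01,  2.62442887e+01,  1.55605981e-02,
       -3.03160805e-04,  2.12729486e-05]), 'ee_pos': array([0.23349391, 0.49765671, 0.40391712]), 'eef_rot': array([-0.68958619,  0.6907254 , -0.15410792,  0.15368814]), 'contact_force': array([ 1.23071227,  0.51994786, -0.48935245]), 'wrist_torque': array([-9.75730873e-05, -4.20696287e-02, -1.07772314e-02]), 'gripper_width': 0.0852102009175007}
{'fx': 440.6347786246012, 'fy': 440.6347786246012, 'cx': 323.14914293616823, 'cy': 199.09220666553344, 'rvec': array([ 2.17712672, -2.16358339,  0.0528872 ]), 'tvec': array([-0.00671986,  0.47639183,  1.13552291])}
{'fx': 376.3861605077515, 'fy': 376.3861605077515, 'cx': 319.9635610930511, 'cy': 207.4989334641854, 'rvec': array([ 2.38847345, -0.61077716,  0.19720535]), 'tvec': array([-0.43614117,  0.21593015,  0.90952036])}
```

View pics/top0.png

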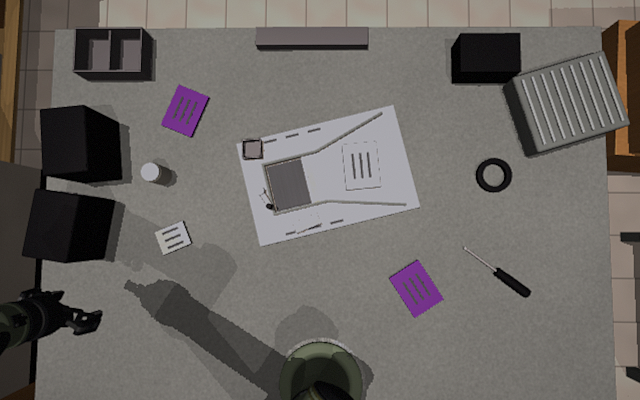

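View pics/side0.png

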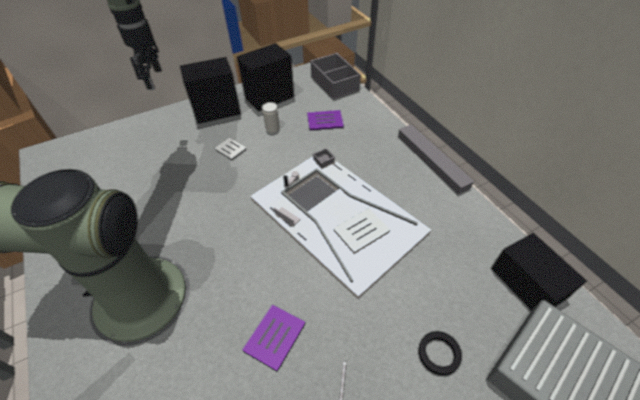

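Top view: robot base at (320,375). The shelf spans about (237,145) to (420,205), with the opening at (288,185) and the push direction pointing left in the image. The candidates for the plate are the white vented plate on the landing (362,165), the small one at (173,238), which is the spare, and the purple look-alikes at (186,110) and (416,288). I choose (362,165) and will check it in a close crop.

Run:
```python
import cv2
p=cv2.imread("pics/top0.png")
cv2.imwrite("pics/c1.png",cv2.resize(p[95:255,225:425],None,fx=4,fy=3.75*4/3.75,interpolation=cv2.INTER_CUBIC)[:600])
cv2.imwrite("pics/c2.png",cv2.resize(p[130:220,230:330],None,fx=6,fy=6,interpolation=cv2.INTER_CUBIC))
```

```text
(no output)
```

View pics/c1.png

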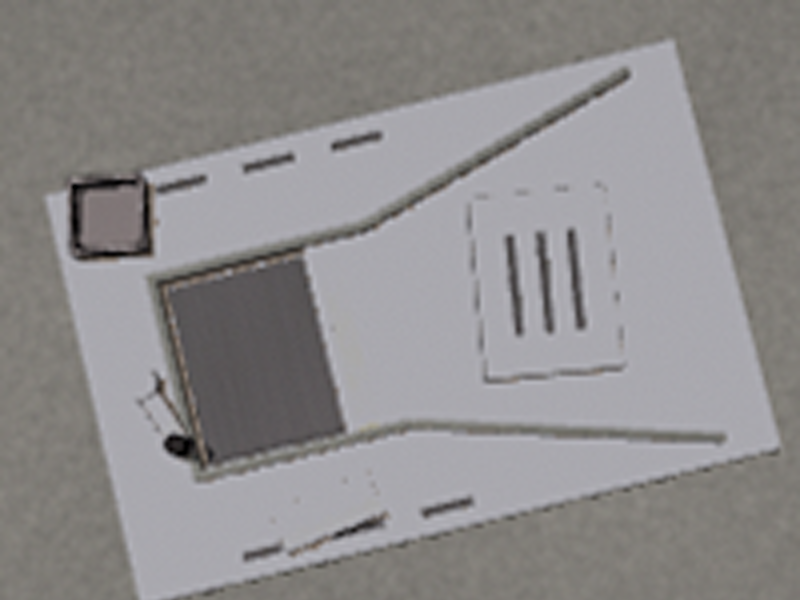

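View pics/c2.png

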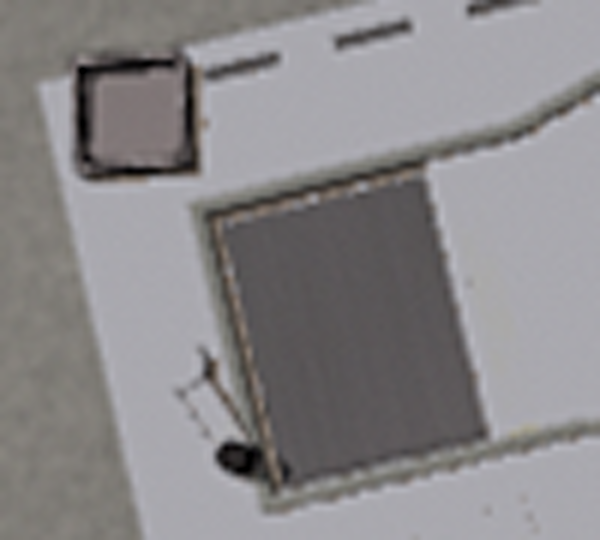

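```bash
cat > h.py <<'E'
import numpy as np, cv2
from bench import cams,arm
def ray(n,uv):
    i=cams.camera_info(n); R=cv2.Rodrigues(i["rvec"])[0]; C=-R.T@i["tvec"]
    u=np.atleast_2d(uv).astype(float)
    d=np.c_[(u[:,0]-i["cx"])/i["fx"],(u[:,1]-i["cy"])/i["fy"],np.ones(len(u))]
    return C,d@R
def atz(n,uv,z):
    C,d=ray(n,uv); return C+d*((z-C[2])/d[:,2])[:,None]
def fit(local,world):
    l=np.array(local,float)[:,:2]; w=np.array(world)[:,:2]
    lc,wc=l.mean(0),w.mean(0); a=l-lc;b=w-wc
    th=np.arctan2((a[:,0]*b[:,1]-a[:,1]*b[:,0]).sum(),(a*b).sum())
    R=np.array([[np.cos(th),-np.sin(th)],[np.sin(th),np.cos(th)]])
    t=wc-R@lc; return th,R,t,np.linalg.norm(w-(l@R.T+t),axis=1)
E
cat > s1.py <<'E'
from h import *
c=lambda *a:[(x/4+225-.375,y/4+95-.375) for x,y in a]
W=atz("top",c((47,195),(673,38),(780,450),(145,603)),.016)
th,R,t,e=fit([(.18,-.14),(-.25,-.14),(-.25,.14),(.18,.14)],W)
print("shelf",th,t,e*1000)
P=atz("top",c((468,195),(605,183),(625,368),(487,380)),.028)
print("plate shelf corners",((P[:,:2]-t)@R)*1000)
th2,R2,t2,e2=fit([(.045,-.06),(-.045,-.06),(-.045,.06),(.045,.06)],P)
print("plate",th2,np.degrees(th2-th),t2,(t2-t)@R*1000,e2*1000)
for z in (.07,.034): 
  Q=atz("top",c((180,445),(200,455)),z); print(z,((Q[:,:2]-t)@R)*1000)
Q=atz("top",c((110,217),(303,248),(345,430),(165,285),(208,460)),.016); print(((Q[:,:2]-t)@R)*1000)
for n in("top","side"):
  d=np.load(f"pics/{n}0.npy"); print((d>0).mean())
E
python3 s1.py
python3 - <<'E'
import cv2
p=cv2.imread("pics/side0.png")
cv2.imwrite("pics/c3.png",cv2.resize(p[145:265,260:420],None,fx=5,fy=5,interpolation=cv2.INTER_CUBIC))
E
```

```text
shelf 1.818365364104121 [0.53285537 0.02002125] [0.68462139 1.15772703 2.16804098 2.65103581]
plate shelf corners [[ -91.03408263  -69.04343398]
 [-179.6689682   -54.99995976]
 [-162.24777879   65.7805607 ]
 [ -73.68484535   51.88075966]]
plate 1.6706833119672868 -8.461558297271585 [ 0.56543974 -0.10238499] [-126.65891874   -1.59551834] [1.48054695 0.7545522  1.41066853 0.83488737]
0.07 [[124.59247213  49.05241379]
 [113.83962368  58.15889186]]
0.034 [[129.26255664  45.68017088]
 [118.15700606  55.0853488 ]]
[[ 142.13371582 -114.78042119]
 [  22.4759679   -63.45021522]
 [  23.95258973   60.40954482]
 [ 116.97356964  -61.58186135]
 [ 115.95877984   58.00563206]]
0.99593359375
0.99603125
```

View pics/c3.png

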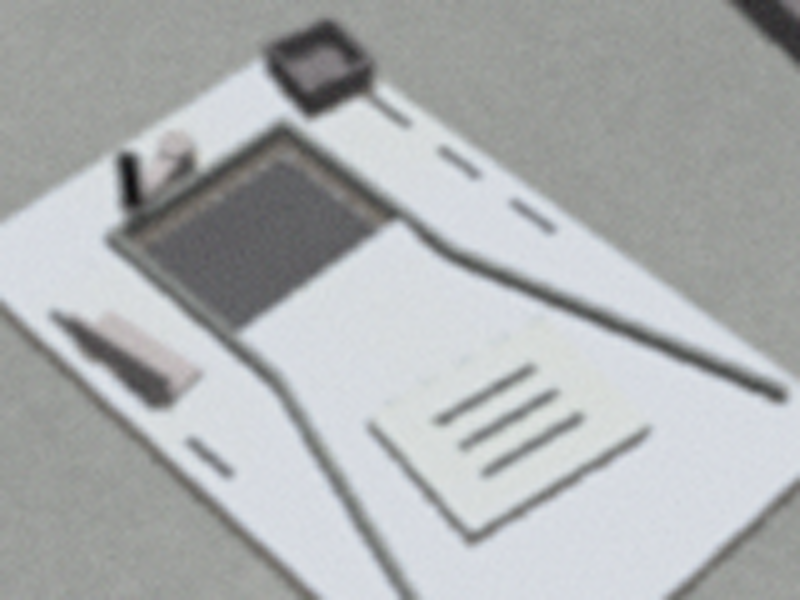

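```bash
cat >> h.py <<'E'
from scipy.spatial.transform import Rotation as Ro
def tool():
    s=arm.read_state(); q=s["eef_rot"]; return s,Ro.from_quat([q[1],q[2],q[3],q[0]])
TH,T=1.8184,np.array([.53286,.02002])
RS=np.array([[np.cos(TH),-np.sin(TH)],[np.sin(TH),np.cos(TH)]])
def s2w(x,y): return RS@np.array([x,y])+T
def w2s(p): return (np.asarray(p)[...,:2]-T)@RS
def goal(xs,ys,z,yaw=TH):
    # shift (cm) & rotvec in tool axes to reach shelf x,y(m), TCP z, tool x at world yaw, tool y down
    s,R=tool(); X=np.array([np.cos(yaw),np.sin(yaw),0]);Y=np.array([0,0,-1.]);Z=np.cross(X,Y)
    G=Ro.from_matrix(np.c_[X,Y,Z]); p=np.r_[s2w(xs,ys),z]
    print("shift cm",np.round(R.inv().apply(p-s["ee_pos"])*100,2),"turn",np.round((R.inv()*G).as_rotvec(),4),"from z",s["ee_pos"],"world goal",p)
E
python3 - <<'E'
from h import *
s,R=tool(); print(np.round(R.as_matrix(),3)); goal(-.2,0,.30); goal(-.2,0,.30,TH+np.pi)
c=lambda *a:[(x/4+225-.375,y/4+95-.375) for x,y in a]
print(w2s(atz("top",c((270,525),(365,470),(385,515),(290,550)),.03))*1000)
E
```

```text
[[ 0.905 -0.001  0.425]
 [-0.425 -0.001  0.905]
 [-0.    -1.    -0.002]]
shift cm [ 60.07  10.46 -45.98] turn [ 6.0000e-04 -2.2572e+00 -1.8000e-03] from z [0.23355429 0.49768414 0.40398632] world goal [ 0.58187628 -0.1738805   0.3       ]
shift cm [ 60.07  10.46 -45.98] turn [1.500e-03 8.844e-01 5.000e-04] from z [0.23355429 0.49768414 0.40398632] world goal [ 0.58187628 -0.1738805   0.3       ]
[[ 85.02510515 109.64412758]
 [ 17.00364758  89.8070622 ]
 [ 11.34899734 121.10465121]
 [ 76.2218745  128.37547918]]
```

```bash
python3 -m jog '[{"hand":6.5,"dx":60.2,"dy":10.5,"dz":-46.4,"ay":0.884},{"hand":6.5,"dx":60.2,"dy":10.5,"dz":-46.4,"ay":0.884},{"hand":6.5,"dx":60.2,"dy":10.5,"dz":-46.4,"ay":0.884},{"hand":6.5,"dx":60.2,"dy":10.5,"dz":-46.4,"ay":0.884},{"hand":6.5,"dx":60.2,"dy":10.5,"dz":-46.4,"ay":0.884},{"hand":6.5,"dx":60.2,"dy":10.5,"dz":-46.4,"ay":0.884},{"hand":6.5,"dx":60.2,"dy":10.5,"dz":-46.4,"ay":0.884},{"hand":6.5,"dx":60.2,"dy":10.5,"dz":-46.4,"ay":0.884},{"hand":6.5,"dx":60.2,"dy":10.5,"dz":-46.4,"ay":0.884},{"hand":6.5,"dx":60.2,"dy":10.5,"dz":-46.4,"ay":0.884},{"hand":6.5,"dx":60.2,"dy":10.5,"dz":-46.4,"ay":0.884},{"hand":6.5,"dx":60.2,"dy":10.5,"dz":-46.4,"ay":0.884},{"hand":6.5,"dx":60.2,"dy":10.5,"dz":-46.4,"ay":0.884},{"hand":6.5,"dx":60.2,"dy":10.5,"dz":-46.4,"ay":0.884},{"hand":6.5,"dx":60.2,"dy":10.5,"dz":-46.4,"ay":0.884},{"hand":6.5,"dx":60.2,"dy":10.5,"dz":-46.4,"ay":0.884},{"hand":6.5,"dx":60.2,"dy":10.5,"dz":-46.4,"ay":0.884},{"hand":6.5,"dx":60.2,"dy":10.5,"dz":-46.4,"ay":0.884},{"hand":6.5,"dx":60.2,"dy":10.5,"dz":-46.4,"ay":0.884},{"hand":6.5,"dx":60.2,"dy":10.5,"dz":-46.4,"ay":0.884}]'
python3 - <<'E'
from h import *
import cv2
s,R=tool(); print(s["t"],w2s(s["ee_pos"])*1000); goal(-.21,-.002,.20,TH+np.pi)
p,d=cams.capture("wrist"); cv2.imwrite("pics/w1.png",p[:,:,::-1])
E
```

```text
0.1 [536.4508422  173.11102512]
shift cm [ 60.86  20.46 -46.61] turn [1.500e-03 8.844e-01 5.000e-04] from z [0.23355429 0.49768414 0.40398632] world goal [ 0.5862661  -0.18308536  0.2       ]invalid input
```

View pics/w1.png

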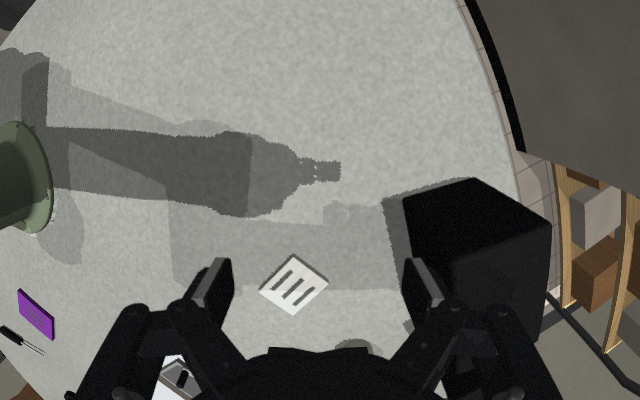

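The move was refused and the arm is still at its start pose; the picture shows the spare plate at (293,285). I'll retry with every field filled in.

```bash
python3 -m jog '[{"hand":6.5,"dx":4,"dy":0,"dz":0,"ax":0,"ay":0,"az":0}]'; python3 -m jog '[{"hand":6.5,"dx":3,"dy":1,"dz":-2,"ay":0.1}]'; python3 -m jog --help | head -30
```

```text
t: 0.23
ee_pos: [0.2659, 0.4825, 0.4043]
eef_rot: [-0.691, 0.691, -0.152, 0.15]
contact_force: [-0.0, 1.0, 0.1]
gripper_width: 0.0755invalid input
invalid input: not JSON, or not a number
```

```bash
python3 -m jog '[{"hand":6.5,"dx":56.9,"dy":10.5,"dz":-46.6,"ax":0,"ay":0.884,"az":0},{"hand":6.5,"dx":56.9,"dy":10.5,"dz":-46.6,"ax":0,"ay":0.884,"az":0},{"hand":6.5,"dx":56.9,"dy":10.5,"dz":-46.6,"ax":0,"ay":0.884,"az":0},{"hand":6.5,"dx":56.9,"dy":10.5,"dz":-46.6,"ax":0,"ay":0.884,"az":0},{"hand":6.5,"dx":56.9,"dy":10.5,"dz":-46.6,"ax":0,"ay":0.884,"az":0},{"hand":6.5,"dx":56.9,"dy":10.5,"dz":-46.6,"ax":0,"ay":0.884,"az":0},{"hand":6.5,"dx":56.9,"dy":10.5,"dz":-46.6,"ax":0,"ay":0.884,"az":0},{"hand":6.5,"dx":56.9,"dy":10.5,"dz":-46.6,"ax":0,"ay":0.884,"az":0},{"hand":6.5,"dx":56.9,"dy":10.5,"dz":-46.6,"ax":0,"ay":0.884,"az":0},{"hand":6.5,"dx":56.9,"dy":10.5,"dz":-46.6,"ax":0,"ay":0.884,"az":0},{"hand":6.5,"dx":56.9,"dy":10.5,"dz":-46.6,"ax":0,"ay":0.884,"az":0},{"hand":6.5,"dx":56.9,"dy":10.5,"dz":-46.6,"ax":0,"ay":0.884,"az":0},{"hand":6.5,"dx":56.9,"dy":10.5,"dz":-46.6,"ax":0,"ay":0.884,"az":0},{"hand":6.5,"dx":56.9,"dy":10.5,"dz":-46.6,"ax":0,"ay":0.884,"az":0},{"hand":6.5,"dx":56.9,"dy":10.5,"dz":-46.6,"ax":0,"ay":0.884,"az":0},{"hand":6.5,"dx":56.9,"dy":10.5,"dz":-46.6,"ax":0,"ay":0.884,"az":0},{"hand":6.5,"dx":56.9,"dy":10.5,"dz":-46.6,"ax":0,"ay":0.884,"az":0},{"hand":6.5,"dx":56.9,"dy":10.5,"dz":-46.6,"ax":0,"ay":0.884,"az":0},{"hand":6.5,"dx":56.9,"dy":10.5,"dz":-46.6,"ax":0,"ay":0.884,"az":0},{"hand":6.5,"dx":56.9,"dy":10.5,"dz":-46.6,"ax":0,"ay":0.884,"az":0}]'
python3 - <<'E'
from h import *
import cv2
s,R=tool(); print(s["t"],w2s(s["ee_pos"])*1000,s["q"]); goal(-.21,-.002,.20,TH+np.pi)
p,d=cams.capture("wrist"); cv2.imwrite("pics/w2.png",p[:,:,::-1])
E
```

```text
t: 1.9
ee_pos: [0.587, -0.1844, 0.2985]
eef_rot: [-0.557, 0.557, -0.436, 0.435]
contact_force: [0.3, 0.8, -0.3]
gripper_width: 0.0651
1.9 [-211.47453174   -2.38987034] [-4.24349720e-01  5.29856956e-01 -1.60210755e-01  8.82222854e-01
  1.85374953e-04  9.01378839e-01]
shift cm [-0.14  9.85 -0.03] turn [ 0.0011 -0.0025 -0.0011] from z [ 0.58700546 -0.18441937  0.29848322] world goal [ 0.5862661  -0.18308536  0.2       ]
```

View pics/w2.png

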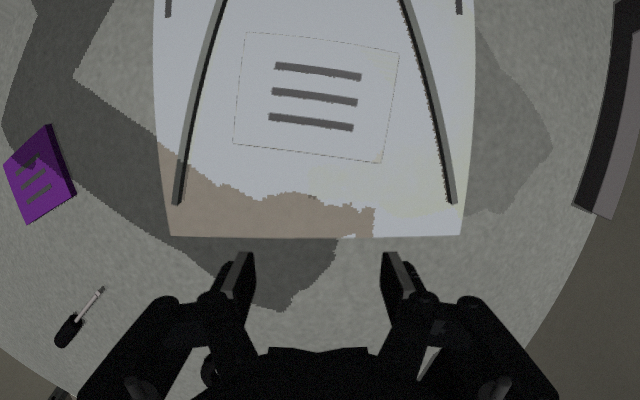

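```bash
python3 -m jog '[{"hand":6.5,"dx":0,"dy":4,"dz":0,"ax":0,"ay":0,"az":0},{"hand":6.5,"dx":0,"dy":8,"dz":0,"ax":0,"ay":0,"az":0},{"hand":6.5,"dx":0,"dy":9.9,"dz":0,"ax":0,"ay":0,"az":0},{"hand":6.5,"dx":0,"dy":9.9,"dz":0,"ax":0,"ay":0,"az":0},{"hand":6.5,"dx":0,"dy":9.9,"dz":0,"ax":0,"ay":0,"az":0}]'
python3 - <<'E'
from h import *
import cv2
s,R=tool(); print(s["contact_force"])
p,d=cams.capture("side"); np.save("pics/side1.npy",d); cv2.imwrite("pics/s1.png",cv2.resize(p[150:300,300:460,::-1],None,fx=4,fy=4,interpolation=cv2.INTER_CUBIC))
i=cams.camera_info("side"); Rm=cv2.Rodrigues(i["rvec"])[0]
# project expected tips
for L in (.16,.173):
  tip=s["ee_pos"]-[0,0,L]; c=Rm@tip+i["tvec"]; print(c[:2]/c[2]*i["fx"]+[i["cx"],i["cy"]])
E
```

```text
t: 2.37
ee_pos: [0.5862, -0.181, 0.2003]
eef_rot: [-0.558, 0.559, -0.435, 0.433]
contact_force: [0.2, -0.5, 0.5]
gripper_width: 0.0653
[ 0.22192176 -0.53431302  0.49098327]
[385.55480694 244.16671866]
[384.94523431 247.02205419]
```

View pics/s1.png

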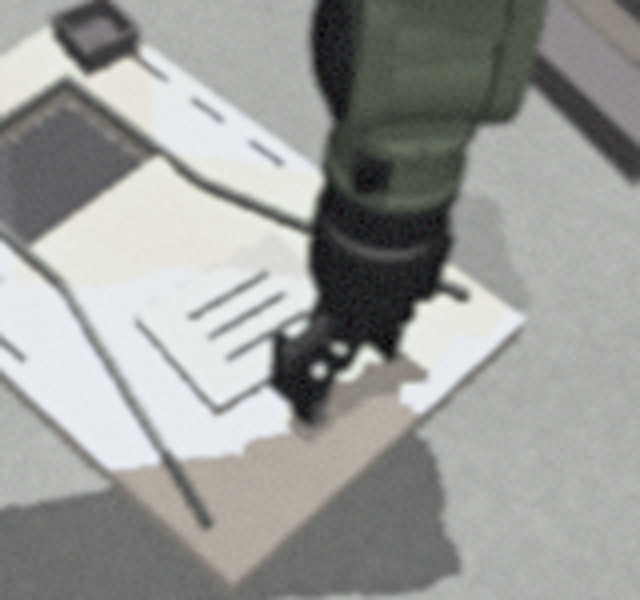

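```bash
python3 -m jog '[{"hand":6.5,"dx":0.2,"dy":0.5,"dz":0,"ax":0,"ay":0,"az":0},{"hand":6.5,"dx":0.2,"dy":1.0,"dz":0,"ax":0,"ay":0,"az":0},{"hand":6.5,"dx":0.2,"dy":1.0,"dz":0,"ax":0,"ay":0,"az":0}]'; python3 -m jog '[{"hand":6.5,"dx":0,"dy":0.15,"dz":0,"ax":0,"ay":0,"az":0},{"hand":6.5,"dx":0,"dy":0.3,"dz":0,"ax":0,"ay":0,"az":0},{"hand":6.5,"dx":0,"dy":0.3,"dz":0,"ax":0,"ay":0,"az":0}]'
```

```text
t: 2.67
ee_pos: [0.5878, -0.1847, 0.1912]
eef_rot: [0.558, -0.558, 0.434, -0.435]
contact_force: [0.1, -0.3, 0.1]
gripper_width: 0.0651
t: 2.92
ee_pos: [0.5874, -0.1846, 0.1877]
eef_rot: [-0.558, 0.558, -0.434, 0.434]
contact_force: [-0.2, 0.6, 0.4]
gripper_width: 0.065
```

```bash
python3 -m jog '[{"hand":6.5,"dx":0,"dy":0.1,"dz":0,"ax":0,"ay":0,"az":0},{"hand":6.5,"dx":0,"dy":0.2,"dz":0,"ax":0,"ay":0,"az":0},{"hand":6.5,"dx":0,"dy":0.2,"dz":0,"ax":0,"ay":0,"az":0}]'
```

```text
t: 3.17
ee_pos: [0.5874, -0.1846, 0.1855]
eef_rot: [-0.558, 0.558, -0.434, 0.434]
contact_force: [1.1, -0.6, -0.2]
gripper_width: 0.0651
```

```bash
python3 -m jog '[{"hand":6.5,"dx":0,"dy":0.1,"dz":0,"ax":0,"ay":0,"az":0},{"hand":6.5,"dx":0,"dy":0.1,"dz":0,"ax":0,"ay":0,"az":0}]';python3 -m jog '[{"hand":6.5,"dx":0,"dy":0.1,"dz":0,"ax":0,"ay":0,"az":0},{"hand":6.5,"dx":0,"dy":0.1,"dz":0,"ax":0,"ay":0,"az":0}]'
```

```text
t: 3.33
ee_pos: [0.5874, -0.1846, 0.1845]
eef_rot: [-0.558, 0.558, -0.434, 0.434]
contact_force: [0.0, 0.1, -0.5]
gripper_width: 0.0647
t: 3.5
ee_pos: [0.5874, -0.1846, 0.1835]
eef_rot: [-0.558, 0.558, -0.434, 0.434]
contact_force: [-0.3, -0.2, -0.1]
gripper_width: 0.065
```

```bash
python3 -m jog '[{"hand":6.5,"dx":0,"dy":0.1,"dz":0,"ax":0,"ay":0,"az":0},{"hand":6.5,"dx":0,"dy":0.1,"dz":0,"ax":0,"ay":0,"az":0}]';python3 -m jog '[{"hand":6.5,"dx":0,"dy":0.1,"dz":0,"ax":0,"ay":0,"az":0},{"hand":6.5,"dx":0,"dy":0.1,"dz":0,"ax":0,"ay":0,"az":0}]'
```

```text
t: 3.67
ee_pos: [0.5875, -0.1846, 0.1831]
eef_rot: [-0.558, 0.558, -0.434, 0.434]
contact_force: [-2.3, 1.0, 3.2]
gripper_width: 0.0655
t: 3.83
ee_pos: [0.5875, -0.1846, 0.1831]
eef_rot: [-0.558, 0.558, -0.434, 0.435]
contact_force: [-3.2, 1.5, 11.2]
gripper_width: 0.0649
```

```bash
python3 -m jog '[{"hand":6.5,"dx":0,"dy":-0.85,"dz":0,"ax":0,"ay":0,"az":0},{"hand":6.5,"dx":0,"dy":-0.85,"dz":0,"ax":0,"ay":0,"az":0}]'
python3 - <<'E'
from h import *
s,R=tool(); print(w2s(s["ee_pos"])*1000,s["contact_force"]); goal(-.15,0,.19,TH+np.pi)
E
```

```text
t: 4.0
ee_pos: [0.5881, -0.1849, 0.1916]
eef_rot: [0.558, -0.558, 0.434, -0.435]
contact_force: [0.4, 0.4, 0.3]
gripper_width: 0.065
[-212.16456019   -3.31662137] [0.44434964 0.3554526  0.29837263]
shift cm [-6.22  0.15 -0.33] turn [-0.0016  0.0004  0.0013] from z [ 0.58807306 -0.18486123  0.19160799] world goal [ 0.56962221 -0.12540537  0.19      ]
```

```bash
python3 -m jog '[{"hand":6.5,"dx":-0.7,"dy":0.1,"dz":-0.2,"ax":0,"ay":0,"az":0},{"hand":6.5,"dx":-1.4,"dy":0.1,"dz":-0.3,"ax":0,"ay":0,"az":0},{"hand":6.5,"dx":-1.8,"dy":0.1,"dz":-0.3,"ax":0,"ay":0,"az":0},{"hand":6.5,"dx":-2.2,"dy":0.1,"dz":-0.3,"ax":0,"ay":0,"az":0},{"hand":6.5,"dx":-2.6,"dy":0.1,"dz":-0.3,"ax":0,"ay":0,"az":0},{"hand":6.5,"dx":-3.0,"dy":0.1,"dz":-0.3,"ax":0,"ay":0,"az":0},{"hand":6.5,"dx":-3.4,"dy":0.1,"dz":-0.3,"ax":0,"ay":0,"az":0},{"hand":6.5,"dx":-3.8,"dy":0.1,"dz":-0.3,"ax":0,"ay":0,"az":0},{"hand":6.5,"dx":-4.2,"dy":0.1,"dz":-0.3,"ax":0,"ay":0,"az":0},{"hand":6.5,"dx":-4.6,"dy":0.1,"dz":-0.3,"ax":0,"ay":0,"az":0},{"hand":6.5,"dx":-5.0,"dy":0.1,"dz":-0.3,"ax":0,"ay":0,"az":0},{"hand":6.5,"dx":-5.4,"dy":0.1,"dz":-0.3,"ax":0,"ay":0,"az":0},{"hand":6.5,"dx":-5.4,"dy":0.1,"dz":-0.3,"ax":0,"ay":0,"az":0}]'
cat > look.py <<'E'
import sys
from h import *
s,R=tool(); print(s["t"],w2s(s["ee_pos"])*1000,s["ee_pos"][2],s["contact_force"])
for n in sys.argv[2:]:
    p,d=cams.capture(n); p=p[:,:,::-1]; np.save(f"pics/{sys.argv[1]}{n}.npy",d)
    c={"top":p[95:245,230:430],"side":p[145:285,260:440],"wrist":p}[n]
    cv2.imwrite(f"pics/{sys.argv[1]}{n}.png",c if n=="wrist" else cv2.resize(c,None,fx=4,fy=4,interpolation=cv2.INTER_CUBIC))
E
python3 look.py a top wrist
```

```text
t: 5.08
ee_pos: [0.571, -0.1322, 0.1892]
eef_rot: [0.558, -0.558, 0.434, -0.434]
contact_force: [0.0, -0.4, 0.3]
gripper_width: 0.0646
5.0833 [-156.93035673    0.28048103] 0.18918559225356207 [ 0.02614141 -0.43104973  0.31493587]
```

View pics/atop.png

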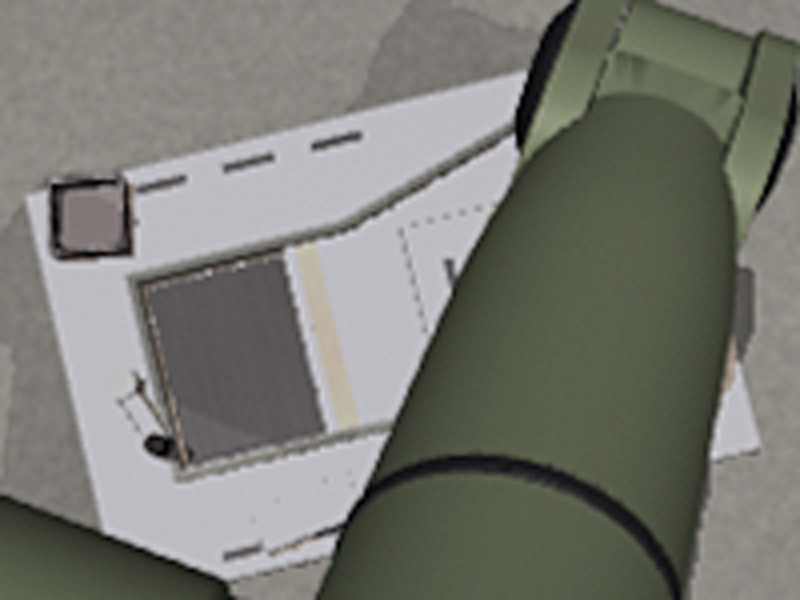

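View pics/awrist.png

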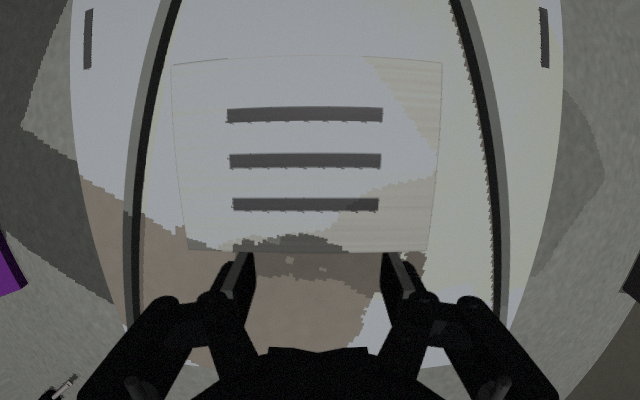

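Wrist view: the plate now lies square to the fingers, with its rear corners at (189,250) and (427,252) and front corners at (172,65) and (442,62). I'll work out its lateral offset in the shelf frame.

```bash
cat >> h.py <<'E'
def fish(uv,z):
    i=cams.camera_info("wrist"); R=cv2.Rodrigues(i["rvec"])[0]; C=-R.T@i["tvec"]
    u=np.atleast_2d(uv).astype(float)-[i["cx"],i["cy"]]; r=np.hypot(*u.T); a=r/i["fx"]
    d=np.c_[u*(np.sin(a)/r)[:,None],np.cos(a)]@R
    return C+d*((z-C[2])/d[:,2])[:,None]
E
python3 - <<'E'
from h import *
print(w2s(fish([(172,65),(442,62),(189,250),(427,252)],.028))*1000)
print(w2s(fish([(180,0),(453,0),(142,200),(488,200)],.026))*1000)
E
```

```text
[[ -56.36010461   63.4280429 ]
 [ -56.18155879  -55.24186495]
 [-146.12270708   63.87634583]
 [-146.73856318  -55.83090737]]
[[ -24.90215879   61.03055022]
 [ -24.97379443  -62.22321131]
 [-120.12174472   87.90775186]
 [-120.03366777  -87.1682128 ]]
```

```bash
python3 -m jog '[{"hand":6.5,"dx":-0.4,"dy":0,"dz":0.04,"ax":0,"ay":0,"az":0},{"hand":6.5,"dx":-0.8,"dy":0,"dz":0.08,"ax":0,"ay":0,"az":0},{"hand":6.5,"dx":-1.2,"dy":0,"dz":0.12,"ax":0,"ay":0,"az":0},{"hand":6.5,"dx":-1.6,"dy":0,"dz":0.16,"ax":0,"ay":0,"az":0},{"hand":6.5,"dx":-2.0,"dy":0,"dz":0.2,"ax":0,"ay":0,"az":0},{"hand":6.5,"dx":-2.4,"dy":0,"dz":0.24,"ax":0,"ay":0,"az":0},{"hand":6.5,"dx":-2.8,"dy":0,"dz":0.28,"ax":0,"ay":0,"az":0},{"hand":6.5,"dx":-3.2,"dy":0,"dz":0.32,"ax":0,"ay":0,"az":0},{"hand":6.5,"dx":-3.6,"dy":0,"dz":0.36,"ax":0,"ay":0,"az":0},{"hand":6.5,"dx":-4.0,"dy":0,"dz":0.4,"ax":0,"ay":0,"az":0},{"hand":6.5,"dx":-4.4,"dy":0,"dz":0.4,"ax":0,"ay":0,"az":0},{"hand":6.5,"dx":-4.8,"dy":0,"dz":0.4,"ax":0,"ay":0,"az":0},{"hand":6.5,"dx":-5.2,"dy":0,"dz":0.4,"ax":0,"ay":0,"az":0}]'; python3 look.py b wrist
```

```text
t: 6.27
ee_pos: [0.5623, -0.0812, 0.1892]
eef_rot: [0.558, -0.558, 0.434, -0.434]
contact_force: [0.3, -1.7, -0.0]
gripper_width: 0.0647
6.2667 [-105.3990579    -3.76957274] 0.1892072392268981 [ 0.31016249 -1.65447192 -0.0282556 ]
```

View pics/bwrist.png

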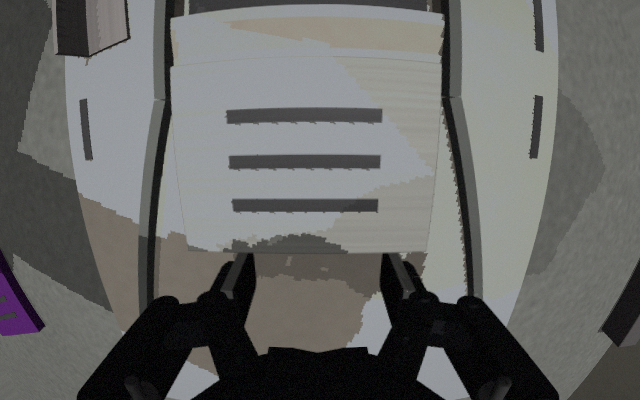

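Wrist view: the plate's front edge (row 60) is at the foot of the ramp and centred between the fences (left edge 172, right edge 442). I continue up the ramp.

```bash
python3 -m jog '[{"hand":6.5,"dx":-0.4,"dy":0,"dz":0,"ax":0,"ay":0,"az":0},{"hand":6.5,"dx":-0.8,"dy":0,"dz":0,"ax":0,"ay":0,"az":0},{"hand":6.5,"dx":-1.2,"dy":0,"dz":0,"ax":0,"ay":0,"az":0},{"hand":6.5,"dx":-1.6,"dy":0,"dz":0,"ax":0,"ay":0,"az":0},{"hand":6.5,"dx":-2.0,"dy":0,"dz":0,"ax":0,"ay":0,"az":0},{"hand":6.5,"dx":-2.4,"dy":0,"dz":0,"ax":0,"ay":0,"az":0},{"hand":6.5,"dx":-2.8,"dy":0,"dz":0,"ax":0,"ay":0,"az":0},{"hand":6.5,"dx":-3.2,"dy":0,"dz":0,"ax":0,"ay":0,"az":0},{"hand":6.5,"dx":-3.6,"dy":0,"dz":0,"ax":0,"ay":0,"az":0},{"hand":6.5,"dx":-4.0,"dy":0,"dz":0,"ax":0,"ay":0,"az":0}]'; python3 look.py c wrist side
```

```text
t: 7.15
ee_pos: [0.5525, -0.0424, 0.1891]
eef_rot: [-0.558, 0.558, -0.434, 0.434]
contact_force: [0.3, -0.6, -0.0]
gripper_width: 0.0653
7.15 [-65.33509629  -3.70407611] 0.1891464546349359 [ 0.30873081 -0.60968452 -0.0299471 ]
```

View pics/cwrist.png

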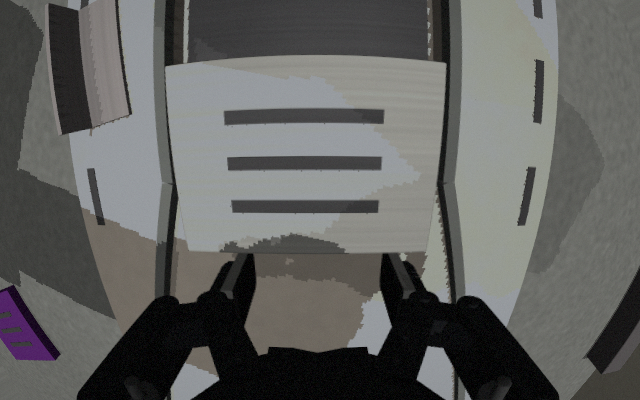

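View pics/cside.png

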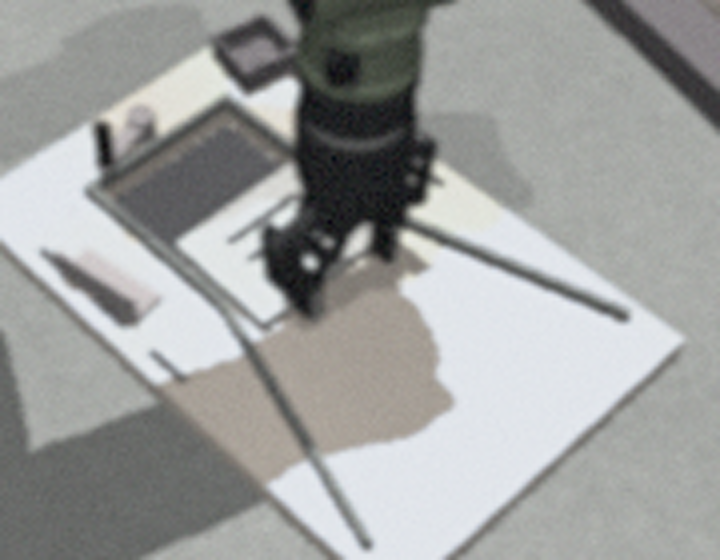

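The plate is over the lip and square, with its front edge at row 58, and the force is low. I continue.

```bash
python3 -m jog '[{"hand":6.5,"dx":-0.4,"dy":0,"dz":0,"ax":0,"ay":0,"az":0},{"hand":6.5,"dx":-0.8,"dy":0,"dz":0,"ax":0,"ay":0,"az":0},{"hand":6.5,"dx":-1.2,"dy":0,"dz":0,"ax":0,"ay":0,"az":0},{"hand":6.5,"dx":-1.6,"dy":0,"dz":0,"ax":0,"ay":0,"az":0},{"hand":6.5,"dx":-2.0,"dy":0,"dz":0,"ax":0,"ay":0,"az":0},{"hand":6.5,"dx":-2.3,"dy":0,"dz":0,"ax":0,"ay":0,"az":0},{"hand":6.5,"dx":-2.6,"dy":0,"dz":0,"ax":0,"ay":0,"az":0},{"hand":6.5,"dx":-2.9,"dy":0,"dz":0,"ax":0,"ay":0,"az":0},{"hand":6.5,"dx":-3.2,"dy":0,"dz":0,"ax":0,"ay":0,"az":0},{"hand":6.5,"dx":-3.5,"dy":0,"dz":0,"ax":0,"ay":0,"az":0},{"hand":6.5,"dx":-3.8,"dy":0,"dz":0,"ax":0,"ay":0,"az":0},{"hand":6.5,"dx":-4.1,"dy":0,"dz":0,"ax":0,"ay":0,"az":0},{"hand":6.5,"dx":-4.4,"dy":0,"dz":0,"ax":0,"ay":0,"az":0},{"hand":6.5,"dx":-4.7,"dy":0,"dz":0,"ax":0,"ay":0,"az":0}]'; python3 look.py d wrist side
```

```text
t: 8.42
ee_pos: [0.5414, 0.0027, 0.1896]
eef_rot: [-0.558, 0.558, -0.434, 0.435]
contact_force: [0.1, -4.8, 4.6]
gripper_width: 0.0649
8.4167 [-18.91605979  -4.03249687] 0.1895641000420483 [ 0.05773937 -4.78544374  4.58716811]
```

View pics/dwrist.png

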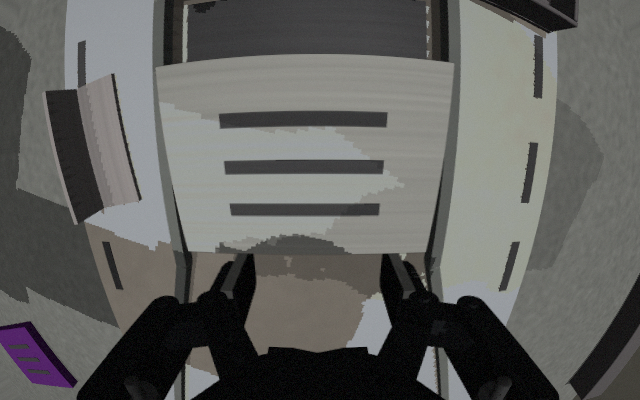

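View pics/dside.png

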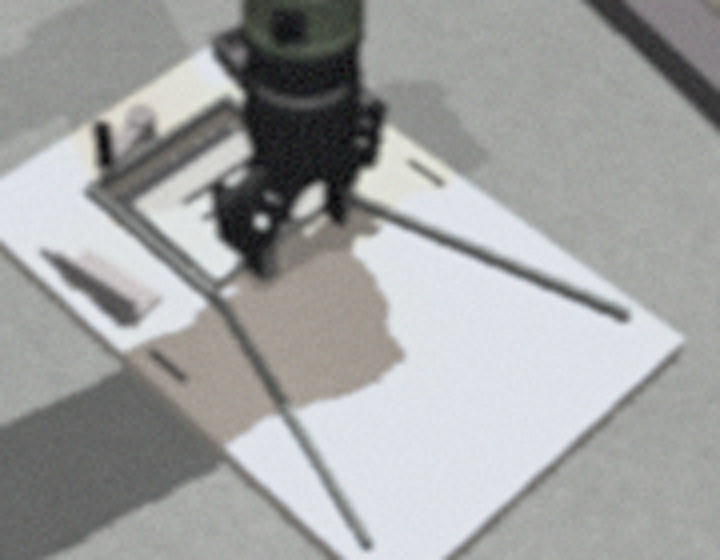

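The plate's front still stands up at (156..453, 65). Friction at the fingertips is holding the rear down (force z +4.6 N), so I back off briefly to let it tip.

```bash
python3 -m jog '[{"hand":6.5,"dx":0.4,"dy":0,"dz":0,"ax":0,"ay":0,"az":0},{"hand":6.5,"dx":0.8,"dy":0,"dz":0,"ax":0,"ay":0,"az":0},{"hand":6.5,"dx":0.8,"dy":0,"dz":0,"ax":0,"ay":0,"az":0},{"hand":6.5,"dx":0.8,"dy":0,"dz":0,"ax":0,"ay":0,"az":0}]'; python3 look.py e wrist side
```

```text
t: 8.85
ee_pos: [0.5429, -0.0053, 0.1889]
eef_rot: [0.558, -0.558, 0.435, -0.434]
contact_force: [0.1, -0.5, 0.1]
gripper_width: 0.0652
8.85 [-26.97506493  -3.56641242] 0.18891456086823188 [ 0.14708062 -0.45285592  0.14892176]
```

View pics/ewrist.png

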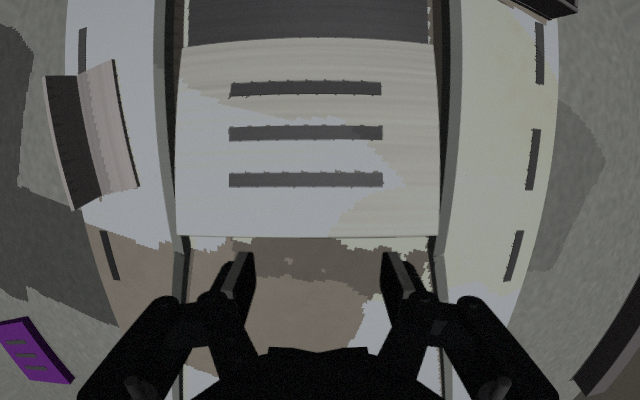

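View pics/eside.png

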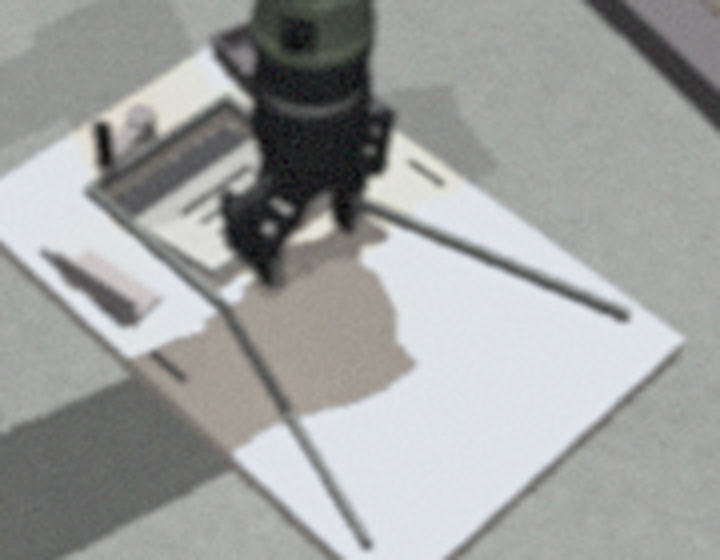

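It has tipped: the front is now down inside the opening and the plate sits clear of both fences (edges 178..440). I push the rear over the crest.

```bash
python3 -m jog '[{"hand":6.5,"dx":-0.5,"dy":0,"dz":0,"ax":0,"ay":0,"az":0},{"hand":6.5,"dx":-0.8,"dy":0,"dz":0,"ax":0,"ay":0,"az":0},{"hand":6.5,"dx":-1.1,"dy":0,"dz":0,"ax":0,"ay":0,"az":0},{"hand":6.5,"dx":-1.4,"dy":0,"dz":0,"ax":0,"ay":0,"az":0},{"hand":6.5,"dx":-1.7,"dy":0,"dz":0,"ax":0,"ay":0,"az":0},{"hand":6.5,"dx":-2.0,"dy":0,"dz":0,"ax":0,"ay":0,"az":0},{"hand":6.5,"dx":-2.3,"dy":0,"dz":0,"ax":0,"ay":0,"az":0},{"hand":6.5,"dx":-2.6,"dy":0,"dz":0,"ax":0,"ay":0,"az":0},{"hand":6.5,"dx":-2.9,"dy":0,"dz":0,"ax":0,"ay":0,"az":0},{"hand":6.5,"dx":-3.2,"dy":0,"dz":0,"ax":0,"ay":0,"az":0}]'; python3 look.py f wrist
```

```text
t: 9.78
ee_pos: [0.5351, 0.0263, 0.1892]
eef_rot: [-0.558, 0.558, -0.434, 0.434]
contact_force: [-0.5, -0.8, -1.0]
gripper_width: 0.0651
9.7833 [ 5.51950342 -3.73075082] 0.18919337919257517 [-0.51887478 -0.78206144 -0.98665752]
```

View pics/fwrist.png

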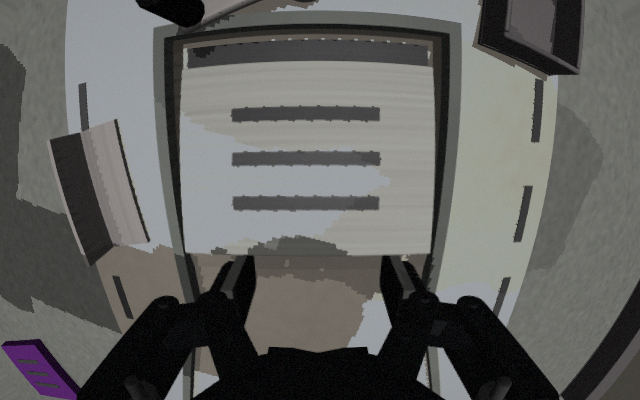

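Nearly there; the rear edge (row 255) is still just behind the crest.

```bash
python3 -m jog '[{"hand":6.5,"dx":-0.2,"dy":0,"dz":0,"ax":0,"ay":0,"az":0},{"hand":6.5,"dx":-0.4,"dy":0,"dz":0,"ax":0,"ay":0,"az":0},{"hand":6.5,"dx":-0.6,"dy":0,"dz":0,"ax":0,"ay":0,"az":0},{"hand":6.5,"dx":-0.7,"dy":0,"dz":0,"ax":0,"ay":0,"az":0},{"hand":6.5,"dx":-0.7,"dy":0,"dz":0,"ax":0,"ay":0,"az":0},{"hand":6.5,"dx":-0.7,"dy":0,"dz":0,"ax":0,"ay":0,"az":0}]'; python3 look.py g wrist
```

```text
t: 10.33
ee_pos: [0.5334, 0.0329, 0.1892]
eef_rot: [0.558, -0.558, 0.434, -0.434]
contact_force: [-0.4, -0.2, 0.4]
gripper_width: 0.0654
10.3333 [12.37713816 -3.72258866] 0.18919385584092424 [-0.43634379 -0.15996841  0.41654542]
```

View pics/gwrist.png

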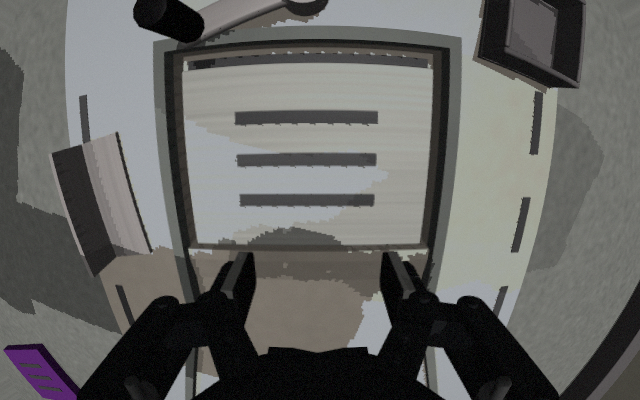

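The plate has dropped in: its rear edge (row 246) is clear of the crest and the front gap is even. I lift and look at it along with the latch.

```bash
python3 -m jog '[{"hand":6.5,"dx":0.3,"dy":-1,"dz":0,"ax":0,"ay":0,"az":0},{"hand":6.5,"dx":0.3,"dy":-4,"dz":0,"ax":0,"ay":0,"az":0},{"hand":6.5,"dx":0.3,"dy":-8,"dz":0,"ax":0,"ay":0,"az":0},{"hand":4,"dx":0.3,"dy":-12,"dz":0,"ax":0,"ay":0,"az":0},{"hand":4,"dx":0.3,"dy":-12,"dz":0,"ax":0,"ay":0,"az":0},{"hand":4,"dx":0.3,"dy":-12,"dz":0,"ax":0,"ay":0,"az":0}]'; python3 look.py h wrist side
python3 - <<'E'
from h import *
d=np.load("pics/hside.npy"); i=cams.camera_info("side"); R=cv2.Rodrigues(i["rvec"])[0]
v,u=np.mgrid[0:400,0:640]; P=np.c_[((u-i["cx"])/i["fx"]*d).ravel(),((v-i["cy"])/i["fy"]*d).ravel(),d.ravel()]
W=(P-i["tvec"])@R; s=w2s(W)*1000
print("landing/margin z",[np.median(W[(abs(s[:,0]+120)<30)&(abs(s[:,1])<40),2])])
for x in range(25,121,10):
  print(x,[ (int((m:=(abs(s[:,0]-x)<5)&(abs(s[:,1]-y)<8)).sum()), round(float(np.median(W[m,2])*1000),1)) if ((abs(s[:,0]-x)<5)&(abs(s[:,1]-y)<8)).any() else None for y in (-50,-25,0,25,50)])
m=(W[:,2]>.045)&(W[:,2]<.08)&(s[:,0]>60)&(s[:,0]<200)&(abs(s[:,1])<80)
print("post pts",m.sum(),np.median(s[m],0),W[m,2].max())
E
```

```text
t: 10.88
ee_pos: [0.5355, 0.0296, 0.3127]
eef_rot: [0.559, -0.557, 0.432, -0.436]
contact_force: [-0.4, -0.7, -1.1]
gripper_width: 0.0399
10.8833 [ 8.61335747 -4.87805635] 0.31271626983554524 [-0.44291186 -0.66074078 -1.05105594]
landing/margin z [np.float64(0.01662697286265703)]
25 [(9, 16.7), (11, 17.7), (11, 16.7), (91, 326.3), (53, 438.3)]
35 [(14, 16.1), (12, 16.9), (15, 16.1), (72, 478.4), (18, 16.9)]
45 [(15, 16.7), (15, 17.0), (13, 17.4), (65, 474.3), (13, 15.7)]
55 [(12, 17.2), (13, 16.6), (16, 16.9), (46, 465.3), (16, 16.5)]
65 [(13, 16.3), (15, 16.6), (9, 17.4), (15, 16.5), (18, 16.0)]
75 [(14, 15.8), (13, 15.3), (14, 16.3), (16, 16.7), (14, 16.5)]
85 [(12, 16.6), (13, 16.3), (16, 16.9), (13, 17.5), (17, 17.2)]
95 [(10, 16.8), (14, 16.3), (14, 16.3), (15, 16.6), (12, 15.7)]
105 [(12, 16.9), (11, 16.6), (11, 16.6), (12, 16.3), (13, 15.5)]
115 [(7, 15.5), (11, 16.4), (16, 15.7), (12, 14.1), (16, 24.7)]
post pts 43 [122.89412369  51.45540868] 0.073032186766749
```

View pics/hwrist.png

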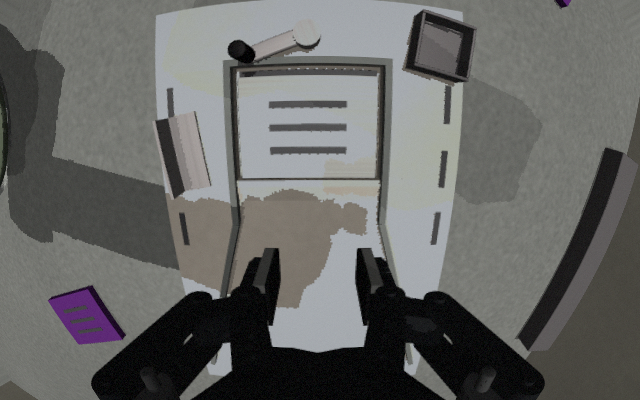

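View pics/hside.png

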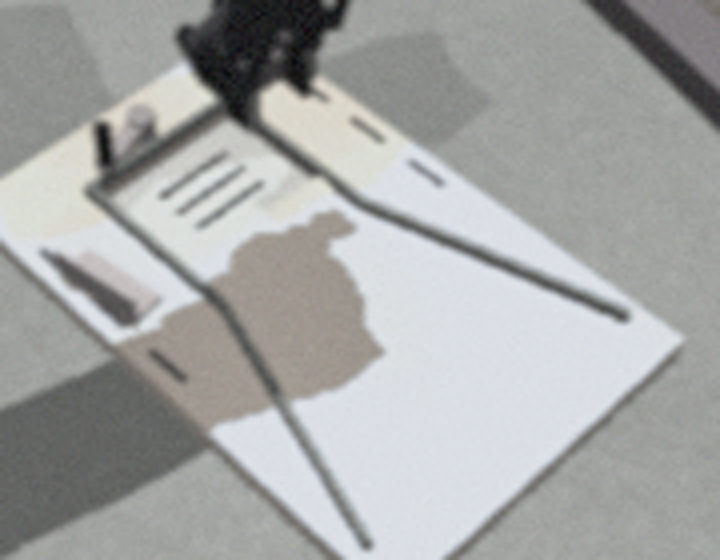

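The plate is flat in the opening: depth gives 16 mm across the whole of it. The post top is at wrist pixel (240,46) and the pivot disc at (306,34). I measure them.

Run:
```python
from h import *
p=cv2.imread("pics/hwrist.png"); cv2.imwrite("pics/hw_c.png",cv2.resize(p[0:120,200:360],None,fx=5,fy=5,interpolation=cv2.INTER_CUBIC))
print(w2s(fish([(237,46)],.07))*1000,w2s(fish([(306,33)],.034))*1000,w2s(fish([(230,62),(391,62)],.026))*1000)
goal(.124,.047,.30,TH+np.pi); goal(.124,.047,.216,TH+np.pi)
```

```text
[[130.17362476  49.22345929]] [[145.01074084   3.97818056]] [[125.31764254  66.5721546 ]
 [124.43498215 -64.51596999]]
shift cm [-11.48   0.93  -5.03] turn [ 0.0001  0.0002 -0.0001] from z [0.53385025 0.02972655 0.30928918] world goal [0.45690329 0.12871948 0.3       ]
shift cm [-11.48   9.33  -5.03] turn [ 0.0001  0.0002 -0.0001] from z [0.53385025 0.02972655 0.30928918] world goal [0.45690329 0.12871948 0.216     ]
```

View pics/hw_c.png

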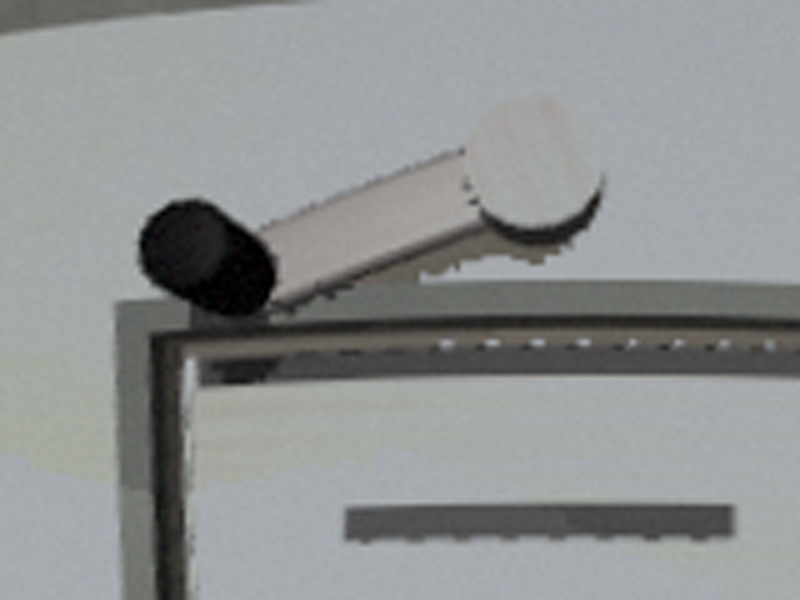

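```bash
python3 -m jog '[{"hand":4,"dx":-3.8,"dy":0.3,"dz":-1.7,"ax":0,"ay":0,"az":0},{"hand":4,"dx":-7.6,"dy":0.6,"dz":-3.3,"ax":0,"ay":0,"az":0},{"hand":4,"dx":-11.5,"dy":0.9,"dz":-5.0,"ax":0,"ay":0,"az":0},{"hand":4,"dx":-11.5,"dy":2.5,"dz":-5.0,"ax":0,"ay":0,"az":0},{"hand":4,"dx":-11.5,"dy":2.5,"dz":-5.0,"ax":0,"ay":0,"az":0},{"hand":4,"dx":-11.5,"dy":2.5,"dz":-5.0,"ax":0,"ay":0,"az":0}]'; python3 look.py i wrist side
```

```text
t: 11.48
ee_pos: [0.4566, 0.1291, 0.2828]
eef_rot: [-0.557, 0.559, -0.435, 0.433]
contact_force: [0.3, -0.0, -0.2]
gripper_width: 0.0401
11.4833 [124.44795461  47.16917844] 0.28283341648469895 [ 0.27747852 -0.02010842 -0.19507119]
```

View pics/iwrist.png

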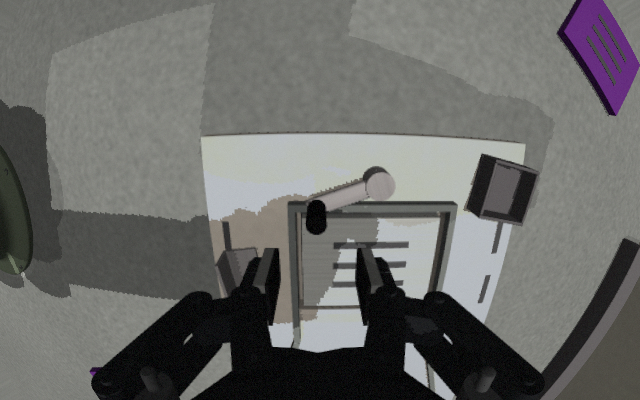

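View pics/iside.png

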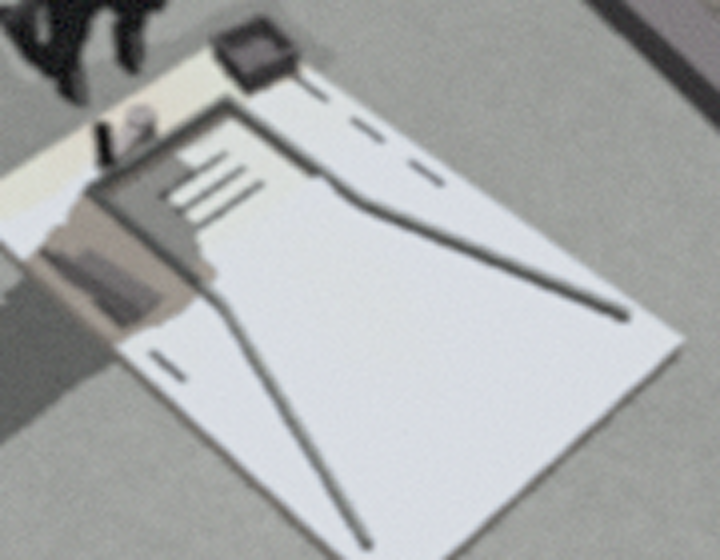

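Run:
```python
from h import *
print(w2s(fish([(316,224),(316,218)],.07))*1000,w2s(fish([(379,185)],.034))*1000)
s,R=tool();print(w2s(s["ee_pos"])*1000)
goal(.124,.047,.216,TH+np.pi)
```

```text
[[127.44354779  45.37536103]
 [131.60026016  45.36463892]] [[143.50096044  -1.50563713]]
[123.43268633  45.83939063]
shift cm [-0.06  6.8  -0.11] turn [ 0.0005 -0.0008  0.0002] from z [0.45816754 0.12845392 0.28404629] world goal [0.45690329 0.12871948 0.216     ]
```

Wrist view: the post top, at (316,222), lies between the open fingers. Descend around it.

```bash
python3 -m jog '[{"hand":4,"dx":-0.3,"dy":2.5,"dz":0,"ax":0,"ay":0,"az":0},{"hand":4,"dx":-0.3,"dy":4.5,"dz":0,"ax":0,"ay":0,"az":0},{"hand":4,"dx":-0.3,"dy":6,"dz":0,"ax":0,"ay":0,"az":0},{"hand":4,"dx":-0.3,"dy":6.8,"dz":0,"ax":0,"ay":0,"az":0},{"hand":2.4,"dx":-0.3,"dy":6.8,"dz":0,"ax":0,"ay":0,"az":0},{"hand":2.4,"dx":-0.3,"dy":6.8,"dz":0,"ax":0,"ay":0,"az":0},{"hand":2.4,"dx":-0.3,"dy":6.8,"dz":0,"ax":0,"ay":0,"az":0},{"hand":2.4,"dx":-0.3,"dy":6.8,"dz":0,"ax":0,"ay":0,"az":0}]'; python3 look.py j wrist side
python3 - <<'E'
from h import *
s,R=tool(); c0=w2s(s["ee_pos"])*1000; print(c0)
for th in np.linspace(.37,1.57,9):
  x=144-50*np.sin(th);y=50*np.cos(th)-5; print(round(th,2),"dx %.2f dz %.2f"%((c0[0]-x)/10,(c0[1]-y)/10))
E
```

```text
t: 12.25
ee_pos: [0.4575, 0.1319, 0.2172]
eef_rot: [0.558, -0.557, 0.434, -0.435]
contact_force: [0.5, 0.6, 0.2]
gripper_width: 0.0241
12.25 [126.9058044   45.60149051] 0.21719022343359812 [0.5438288  0.62505762 0.23963023]
[127.09146964  45.8416804 ]
0.37 dx 0.12 dz 0.42
0.52 dx 0.79 dz 0.75
0.67 dx 1.41 dz 1.17
0.82 dx 1.96 dz 1.67
0.97 dx 2.43 dz 2.26
1.12 dx 2.81 dz 2.91
1.27 dx 3.08 dz 3.60
1.42 dx 3.25 dz 4.33
1.57 dx 3.31 dz 5.08
```

View pics/jwrist.png

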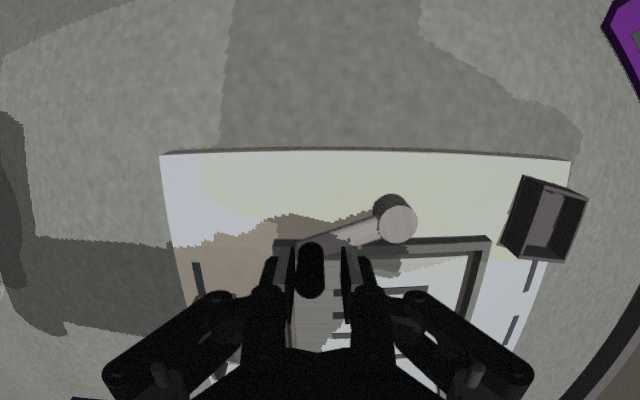

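View pics/jside.png

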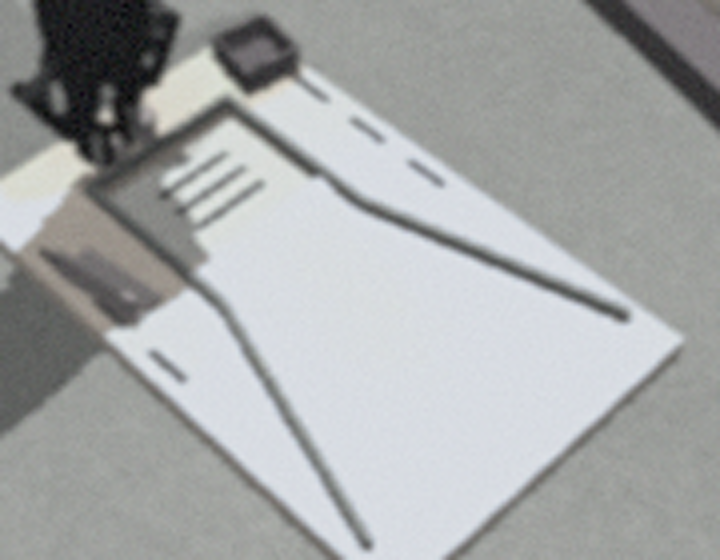

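The post (310,270) is caged between the fingers. I sweep along the arc, stopping short of the stop first.

```bash
python3 -m jog '[{"hand":2.4,"dx":0.1,"dy":0,"dz":0.4,"ax":0,"ay":0,"az":0},{"hand":2.4,"dx":0.45,"dy":0,"dz":0.6,"ax":0,"ay":0,"az":0},{"hand":2.4,"dx":0.8,"dy":0,"dz":0.75,"ax":0,"ay":0,"az":0},{"hand":2.4,"dx":1.1,"dy":0,"dz":0.95,"ax":0,"ay":0,"az":0},{"hand":2.4,"dx":1.4,"dy":0,"dz":1.15,"ax":0,"ay":0,"az":0},{"hand":2.4,"dx":1.7,"dy":0,"dz":1.4,"ax":0,"ay":0,"az":0},{"hand":2.4,"dx":1.95,"dy":0,"dz":1.65,"ax":0,"ay":0,"az":0},{"hand":2.4,"dx":2.2,"dy":0,"dz":1.95,"ax":0,"ay":0,"az":0},{"hand":2.4,"dx":2.45,"dy":0,"dz":2.25,"ax":0,"ay":0,"az":0},{"hand":2.4,"dx":2.65,"dy":0,"dz":2.6,"ax":0,"ay":0,"az":0},{"hand":2.4,"dx":2.8,"dy":0,"dz":2.9,"ax":0,"ay":0,"az":0},{"hand":2.4,"dx":2.95,"dy":0,"dz":3.25,"ax":0,"ay":0,"az":0},{"hand":2.4,"dx":3.1,"dy":0,"dz":3.6,"ax":0,"ay":0,"az":0},{"hand":2.4,"dx":3.2,"dy":0,"dz":4.0,"ax":0,"ay":0,"az":0},{"hand":2.4,"dx":3.25,"dy":0,"dz":4.35,"ax":0,"ay":0,"az":0},{"hand":2.4,"dx":3.3,"dy":0,"dz":4.7,"ax":0,"ay":0,"az":0},{"hand":2.4,"dx":3.3,"dy":0,"dz":4.7,"ax":0,"ay":0,"az":0}]'; python3 look.py k wrist
```

```text
t: 13.77
ee_pos: [0.5116, 0.1119, 0.2164]
eef_rot: [0.559, -0.557, 0.434, -0.435]
contact_force: [0.1, -0.0, 0.6]
gripper_width: 0.0238
13.7667 [94.23742878 -1.90798645] 0.21644768772654532 [ 0.10361929 -0.00235936  0.57461383]
```

View pics/kwrist.png

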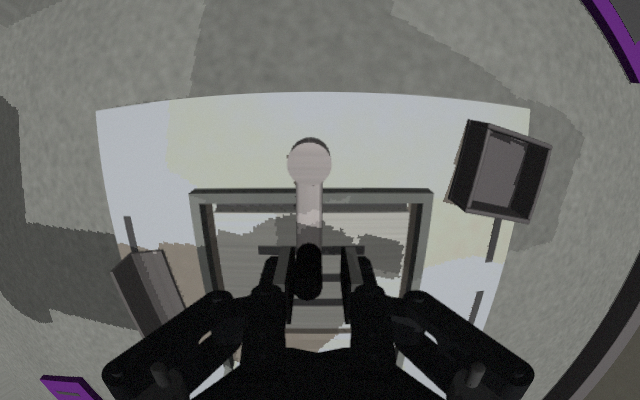

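The latch arm now points over the plate (pivot 308,162; post 308,270). I push on in small steps until the stop is felt.

```bash
python3 -m jog '[{"hand":2.4,"dx":0,"dy":0,"dz":0.15,"ax":0,"ay":0,"az":0},{"hand":2.4,"dx":0,"dy":0,"dz":0.3,"ax":0,"ay":0,"az":0},{"hand":2.4,"dx":0,"dy":0,"dz":0.3,"ax":0,"ay":0,"az":0}]'; python3 -m jog '[{"hand":2.4,"dx":0,"dy":0,"dz":0.1,"ax":0,"ay":0,"az":0},{"hand":2.4,"dx":0,"dy":0,"dz":0.1,"ax":0,"ay":0,"az":0},{"hand":2.4,"dx":0,"dy":0,"dz":0.1,"ax":0,"ay":0,"az":0}]'; python3 look.py l wrist
```

```text
t: 14.07
ee_pos: [0.513, 0.1124, 0.2161]
eef_rot: [-0.558, 0.558, -0.435, 0.434]
contact_force: [-2.0, -0.4, 1.5]
gripper_width: 0.0241
t: 14.32
ee_pos: [0.5133, 0.1124, 0.216]
eef_rot: [-0.557, 0.559, -0.435, 0.434]
contact_force: [-5.2, -1.2, 4.0]
gripper_width: 0.0241
14.3167 [94.3564434  -3.70674523] 0.21596903242138404 [-5.16552476 -1.24424449  3.99838768]
```

```bash
python3 -m jog '[{"hand":2.4,"dx":0,"dy":0,"dz":0.2,"ax":0,"ay":0,"az":0},{"hand":2.4,"dx":0,"dy":0,"dz":0.2,"ax":0,"ay":0,"az":0},{"hand":2.4,"dx":0,"dy":0,"dz":0.2,"ax":0,"ay":0,"az":0}]'; python3 look.py m wrist
```

```text
t: 14.62
ee_pos: [0.514, 0.1126, 0.2157]
eef_rot: [-0.556, 0.56, -0.436, 0.433]
contact_force: [-9.6, -3.0, 6.7]
gripper_width: 0.0241
14.6167 [94.39670129 -4.41403837] 0.21569471274527977 [-9.60532577 -2.97047254  6.67171913]
```

View pics/mwrist.png

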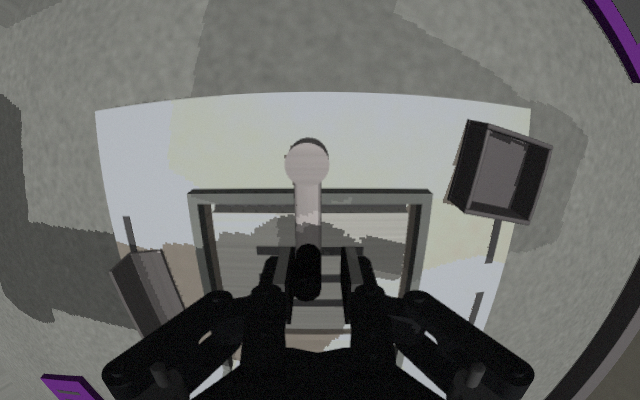

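The reaction rose from 5 to 10 N with almost no motion, so the latch is at its stop. I back off to centre, lift, and move away for a clear top view.

```bash
python3 -m jog '[{"hand":2.4,"dx":0,"dy":0,"dz":-0.35,"ax":0,"ay":0,"az":0},{"hand":2.4,"dx":0,"dy":0,"dz":-0.75,"ax":0,"ay":0,"az":0},{"hand":2.4,"dx":0,"dy":0,"dz":-0.75,"ax":0,"ay":0,"az":0},{"hand":3.2,"dx":0,"dy":0,"dz":-0.75,"ax":0,"ay":0,"az":0},{"hand":3.2,"dx":0,"dy":-1.5,"dz":-0.75,"ax":0,"ay":0,"az":0},{"hand":3.2,"dx":0,"dy":-4,"dz":-0.75,"ax":0,"ay":0,"az":0},{"hand":3.2,"dx":0,"dy":-8,"dz":-0.75,"ax":0,"ay":0,"az":0},{"hand":3.2,"dx":0,"dy":-12,"dz":-0.75,"ax":0,"ay":0,"az":0},{"hand":3.2,"dx":-4,"dy":-14,"dz":-0.75,"ax":0,"ay":0,"az":0},{"hand":3.2,"dx":-8,"dy":-16,"dz":-0.75,"ax":0,"ay":0,"az":0},{"hand":3.2,"dx":-12,"dy":-18,"dz":-0.75,"ax":0,"ay":0,"az":0},{"hand":3.2,"dx":-16,"dy":-18,"dz":-4,"ax":0,"ay":0,"az":0},{"hand":3.2,"dx":-20,"dy":-18,"dz":-7,"ax":0,"ay":0,"az":0},{"hand":3.2,"dx":-20,"dy":-18,"dz":-7,"ax":0,"ay":0,"az":0}]'; python3 look.py n top side
python3 - <<'E'
from h import *
p=cv2.imread("pics/ntop.png");cv2.imwrite("pics/ntc.png",cv2.resize(p[120:520,0:480],None,fx=1.5,fy=1.5))
d=np.load("pics/nside.npy"); i=cams.camera_info("side"); R=cv2.Rodrigues(i["rvec"])[0]
v,u=np.mgrid[0:400,0:640]; P=np.c_[((u-i["cx"])/i["fx"]*d).ravel(),((v-i["cy"])/i["fy"]*d).ravel(),d.ravel()]
W=(P-i["tvec"])@R; s=w2s(W)*1000
for x in range(30,121,15):
  print(x,[ round(float(np.median(W[(abs(s[:,0]-x)<5)&(abs(s[:,1]-y)<8),2])*1000),1) for y in (-50,-30,30,50)])
m=(W[:,2]>.045)&(W[:,2]<.08)&(s[:,0]>60)&(s[:,0]<200)&(abs(s[:,1])<80)
print("post pts",m.sum(),np.median(s[m],0),W[m,2].max())
E
```

```text
t: 15.83
ee_pos: [0.3971, 0.2918, 0.3969]
eef_rot: [0.559, -0.558, 0.434, -0.433]
contact_force: [-0.2, -0.2, 0.0]
gripper_width: 0.032
15.8333 [296.80890696  65.00563126] 0.39692162344157145 [-0.24732766 -0.18710402  0.02673381]
30 [16.8, 16.1, 17.1, 16.4]
45 [17.0, 16.4, 15.9, 16.8]
60 [16.4, 17.3, 16.2, 16.0]
75 [17.6, 16.6, 16.3, 16.4]
90 [17.2, 16.5, 17.1, 16.6]
105 [16.5, 17.2, 16.5, 16.9]
120 [20.0, 19.2, 18.8, 16.8]
post pts 42 [90.48460537  4.71217731] 0.07374277738772081
```

View pics/ntop.png

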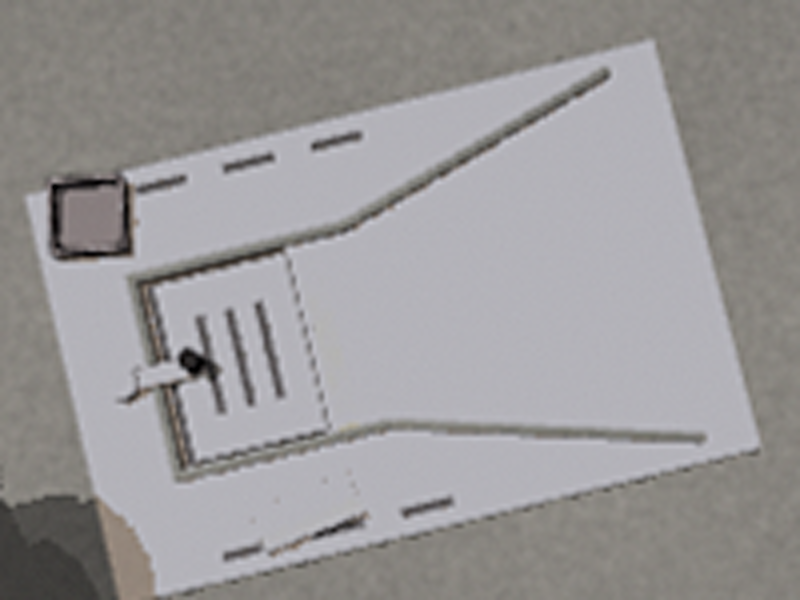

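View pics/nside.png

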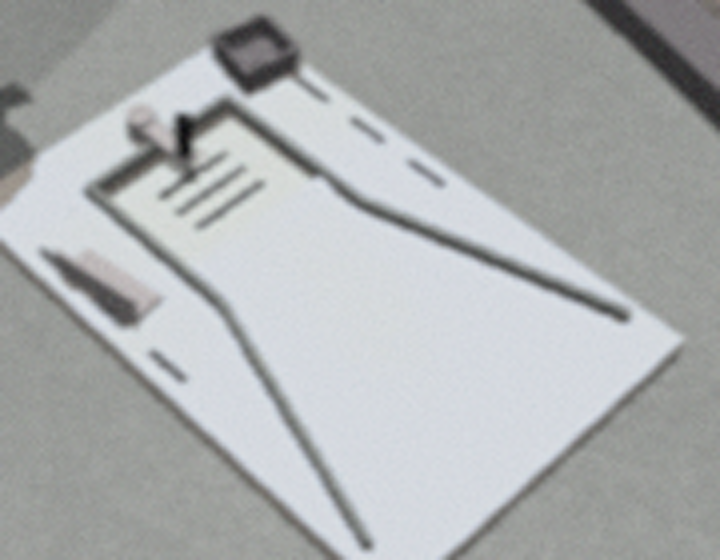

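The plate lies flat (about 16.5 mm throughout). The latch arm points over it, with the post at top crop (193,362), side crop (183,135). The tub and bracket have not moved. I hand it in.

```bash
python3 -c "
from bench import workorder
print(workorder.job_done())"
```

```text
the job is handed in; nothing more can be done
None
```

The cover plate is flat in the cable opening and the latch is turned to its stop over it. I handed the job in at about 16 s of the 48 s allowed.

- **Plate:** I pushed it with two fingertips, which squared up its 8° skew. At the crest, fingertip friction held its rear down, so I backed off a few millimetres to let it tip, then pushed the rear edge over the lip. Side-camera depth reads 16–17.5 mm across the whole plate, level with the 16 mm shelf top.
- **Latch:** I swept the post round between the fingers. At the stop the reaction rose from about 5 to 10 N over less than 1 mm of movement. The post then stood at shelf y of about 0, within a few mm. The raw depth reading was 4.7 mm, but that is the post's near surface, which read about 5 mm too high before the turn as well.
- **Everything else:** By eye, the tub and bracket look unmoved in the last top and side views. The final views did not show the spare plate or the other things on the table, but the arm touched nothing there. The last force reading was near zero, with the arm clear of the shelf.
- **Failed or disagreed:** My first move command was refused because it lacked some fields. The post position before the turn differed between cameras by up to about 6 mm, so I relied on contact force rather than the cameras to find the stop.

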